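# Unlatch and open the control box panel

## Task

Open the larger of the two flat grey control boxes lying on the bench. First turn the wing of its quarter-turn fastener a quarter turn counterclockwise (seen from above) to unlock it, then take the ball knob and swing the panel up until it stands about 60 degrees open or more; let go and leave it standing open with the fastener still unlocked.

Things in the scene. Friction and masses are not known exactly. Their poses are not given: they have to be found in the camera images.
- cam (a joint): quarter-turn fastener of the larger control box, rad: 0 = fully locked, grows counterclockwise seen from above to a stop at 1.571 = fully unlocked. Starts at 0 to 0.3. Its tongue under the panel catches below the box's front flange and comes free from about 1.2 on. Light friction (0.06 N m), stays where left.
- wing (a point): on the fastener's turning axis, 30 mm above the panel's top (104 over the bench while shut). The wing: upright dark steel bar 44 long, 12 thick, 8 to 40 mm above the panel, on a boss 28 across, 5 high. Own x along its length (towards the hinge when locked, parallel to the hinge when unlocked), y across the 12 mm, where it is gripped, z up out of the panel.
- panel (a joint): panel of the larger box, rad: 0 = shut, level; 1.571 = upright; stop 1.75. Box fixed, 170 (front to hinge) x 220 (along hinge) x 70 high, panel 4 thick on top (top face at 74 mm); the smaller box is 120 x 150 x 50. Hinge on the edge away from the robot, stiff: the panel stays at any angle; lifting it by the ball knob takes about 7 N.
- pull (a point): centre of the black ball knob, diameter 32 mm on a 12 mm neck, 34 above the panel's top (108 over the bench while shut). Axes of the panel: x to the hinge, y along it (robot's left), z out of the panel. Hinge line: 135 mm along +x, 36 along -z; wing axis: 110 along +y. The ball turns between the fingers in the swing: a gripper closing along y may stay pointing down.

How it is judged:
By the outcome, as a careful person would: the job done as asked, in the order asked, and still so for the second after the job is handed in, with the robot touching nothing.
It also fails if it takes over 45 s, if anything falls off the work surface, if the arm or the gripper's body presses on something with over 40 N, if the wrist force passes 120 N, or if a joint passes its speed limit or range.

## Robot

A 6-joint arm with a two-finger parallel gripper is mounted at the origin on the work surface; the furniture and walls round the work are solid. World frame = base frame: x ahead of the robot, y to its left, z up, the work surface at z = 0. Lengths are in m, angles in rad, forces in N, time in s.
With the tool pointing down it reaches from about 0.425 to 0.95 m from the base axis. Payload 3.5 kg.
Tool frame: the origin (TCP) lies at the very end of the fingers, on their centre line; the grasp point (between the pads) lies 19 mm behind it; z points along the fingers, y is the direction in which the jaws open and shut (so a half turn about z gives the same grasp; the last joint's range is limited). The gripper opens to 85 mm and grips with 20 to 120 N. Pads are 22 mm wide; open, the fingers measure 114 mm over their backs; the gripper's body (76 mm by 85 mm) begins 54 mm behind the grasp point. The pads swing forward as they close: fully open they stand 13 mm farther back than shut.
Start: joints at [1.145, 0.286, 1.577, -0, 1.279, -0.15], TCP at [0.184, 0.649, 0.231] pointing down, gripper open.
Joint ranges: [-2.77, 2.77], [-0.9, 2.22], [0.21, 2.48], [-1.53, 4.67], [0.24, 2.81], [-2.84, 2.84]. Speed limits (rad/s): [2.79, 2.79, 3.14, 3.14, 3.14, 3.14].

## Interface

Orientations are given as a unit quaternion [x, y, z, w].
In Python, from plant import ctrl, imaging gives the robot as it stands.
- The arm moves only by the shell command python3 -m creep 'ROWS' [OPENING] [FORCE]. ROWS is JSON, one flat list of numbers, 4 for each row, row after row: the shift along the tool's x, y, z in units of 25 mm (1.0 is 25 mm), then the turn about the tool's z in units of 5 degrees (1.0 is 5 degrees). A call has 1 to 20 rows; each row is the pose to reach, as a shift and turn from the pose commanded when the call began, along the tool's axes at that moment; what a row does not reach only later rows make up. A row lasts 1/12 s, in which the tool goes at most 41.7 mm and 7.16 degrees, less where a joint would pass 70% of its speed; a pose out of reach is approached as far as the arm can. A call with a gripper value outside its range is refused whole. OPENING is the closure in counts, from 0 (fully open) to 255 (shut), set as the call begins (- or left out, the last holds). The fingers move at their own pace and stop on an object; FORCE is the grip in N (left out, the last holds). Time passes only in rows, so rows that repeat a pose let the fingers close. It gives the time, the measured TCP pose, the force and the opening at its end, in the units of the state.
- ctrl.get_state(): the state, without advancing time (a new reading comes with each control period).
- imaging.read_camera(name): name is "scene" or "top" or "wrist"; returns the picture (400x640x3 uint8, red, green, blue); there is no depth.
- imaging.camera_info(name): a dict with "intrinsics" (3x3 intrinsics, pixels), "distortion" ([k1, k2, p1, p2, k3] as OpenCV has them; the pictures are not rectified), "origin" and "attitude" of the camera in the world. Camera axes: x right, y down, z forward; pixel columns grow to the right and rows downward; lengths in m; the calibration is good to about 2 mm. A picture is of the moment at which its call begins: read the wrist's pose just before it. camera_info takes no time and is no camera call; for the wrist camera it gives the pose at the moment of the call.
- ctrl.sign_off(): hands the job in, once; it reports no verdict.
Trained networks look in the newest picture that a camera, given by its name, has taken for a name from the list of things; names that differ only in an ending like _2 or _b are one class to them, and where a whole thing is asked for, a point or a joint stands for the part that bears it (a point fixed in the world has none). Each returns a list of dicts, best first, with "p" (0 to 1); they miss things now and then, are a little off and sometimes report something else, mostly with a low value. They report only what shows in the picture. A call takes as long as a camera call.
- imaging.silhouettes(camera, name): "mask" (400x640 bool, what is visible of it) and "uv" ([column, row] in pixels, amid what is visible of it).
The state is a dict: "time": time; "qpos": joint angles; "dq": joint speeds; "joint_efforts": joint torques, N m; "eef_pos": TCP position; "tcp_rot": TCP orientation; "contact_force": force on the tool from outside, world axes, zero at the start; "wrist_torque": the same for the moment, N m; "opening": opening from 0.0 (shut) to 1.0 (fully open).
Only numpy, scipy, OpenCV 4.12 (cv2) and the standard library are available. Lean on these libraries where they do the work, as an engineer would, in place of code of your own. Each camera call takes 0.05 s, during which the arm holds its last target.

## Working session

There is one attempt and no reset: what is moved stays moved. The work goes in short steps, Python scripts to look and compute and a shell command to move; the robot and the scene stay as the last step left them, time stands still between calls to the robot, and variables do not carry over. Pictures are saved under pics/ and viewed, and the job is handed in when it is done.

```bash
ls; mkdir -p pics; python3 - <<'E'
from plant import ctrl, imaging
import cv2
s=ctrl.get_state();print(s)
for n in ["scene","top","wrist"]:
    im=imaging.read_camera(n);cv2.imwrite(f"pics/{n}0.png",im[:,:,::-1])
    i=imaging.camera_info(n);print(n,i)
    for k in ["wing","pull"]:
        for d in imaging.silhouettes(n,k)[:3]: print(n,k,round(d["p"],2),d["uv"],d["mask"].sum())
E
```

```text
pics
{'time': 0.0, 'qpos': array([ 1.14499860e+00,  2.87168509e-01,  1.57818939e+00, -1.88445193e-06,
        1.27860162e+00, -1.50014625e-01]), 'dq': array([ 0.00090025, -0.00156895,  0.00095752, -0.00074199, -0.00091042,
        0.00097706]), 'joint_efforts': array([ 4.50003208e-04, -4.05978978e+01, -2.92627019e+01, -1.05155859e-04,
        5.78315565e-03,  2.02083709e-05]), 'eef_pos': array([0.18350747, 0.64888809, 0.22993858]), 'tcp_rot': array([ 1.37454620e-01,  9.90507358e-01, -1.13497690e-03, -3.35164483e-04]), 'contact_force': array([ 0.30981498,  0.32910288, -0.70839806]), 'wrist_torque': array([ 0.02321152, -0.0015563 , -0.056763  ]), 'opening': 0.9985944108016478}
scene {'intrinsics': array([[497.19771464,   0.        , 328.32242686],
       [  0.        , 497.19771464, 202.06183217],
       [  0.        ,   0.        ,   1.        ]]), 'distortion': array([-0.14747069,  0.        ,  0.        ,  0.        ,  0.        ]), 'origin': array([-0.31755737, -0.45920532,  0.94683965]), 'attitude': array([ 0.770582  , -0.46559998,  0.21720283, -0.37715114])}
scene wing 0.52 [366.
[... 184 characters left out ...]
       ,   0.        ,   1.        ]]), 'distortion': array([0.04084671, 0.        , 0.        , 0.        , 0.        ]), 'origin': array([0.47388302, 0.0268532 , 1.13607845]), 'attitude': array([ 0.70949365, -0.70326783,  0.02286163, -0.03886468])}
top wing 0.64 [396.0, 228.4] 204
top pull 0.88 [422.1, 208.4] 8384
wrist {'intrinsics': array([[287.85318142,   0.        , 317.96673408],
       [  0.        , 287.85318142, 195.02978205],
       [  0.        ,   0.        ,   1.        ]]), 'distortion': array([0.01667541, 0.        , 0.        , 0.        , 0.        ]), 'origin': array([0.10284696, 0.67272234, 0.37365231]), 'attitude': array([0.78663154, 0.59518238, 0.09875152, 0.13121319])}
```

View pics/scene0.png

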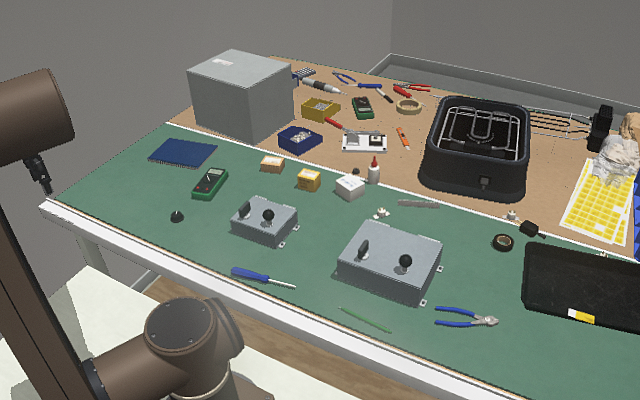

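View pics/top0.png

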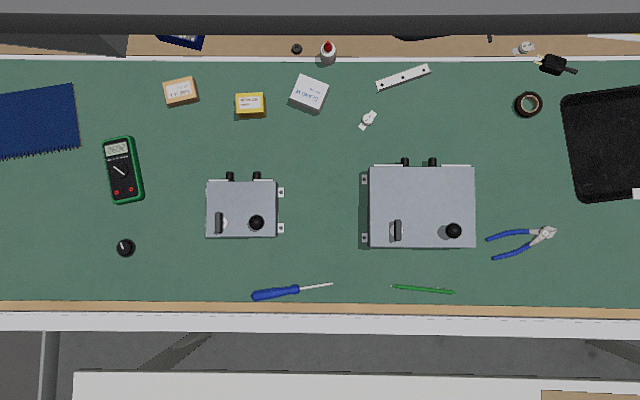

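```bash
python3 - <<'E'
import cv2
a=cv2.imread("pics/scene0.png")[180:330,280:480];b=cv2.imread("pics/top0.png")[120:300,340:500]
cv2.imwrite("pics/sc.png",cv2.resize(a,None,fx=4,fy=4,interpolation=2));cv2.imwrite("pics/tc.png",cv2.resize(b,None,fx=3.3,fy=3.3,interpolation=2))
E
```

```text
(no output)
```

View pics/sc.png

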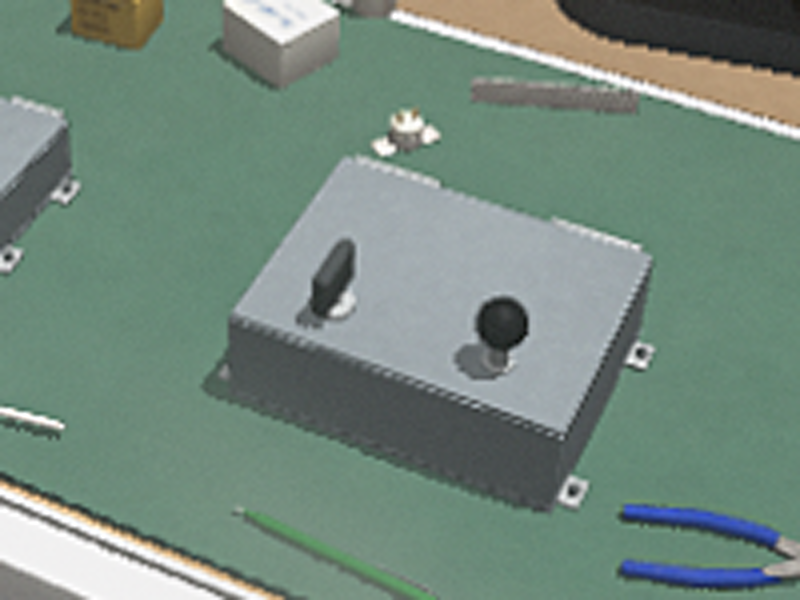

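View pics/tc.png

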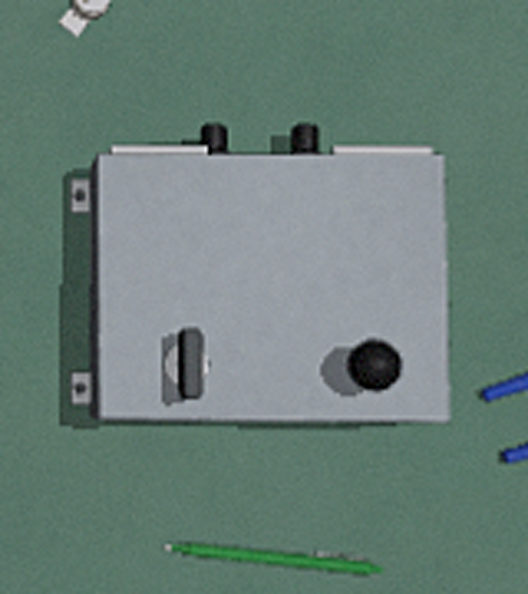

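The larger box is on the right in the top view: wing at about (397,230), ball at (453,231), panel corners at about (369,167), (474,167), (476,247), (370,247). The wing is nearly locked.

```bash
cat > h.py <<'E'
import numpy as np, cv2
from scipy.spatial.transform import Rotation as R
from plant import ctrl, imaging
def ray(info,uv):
    p=cv2.undistortPoints(np.array([[uv]],float),info["intrinsics"],info["distortion"])[0,0]
    return R.from_quat(info["attitude"]).apply([p[0],p[1],1])
def plane(info,uv,z):
    d=ray(info,uv);o=np.array(info["origin"]);return o+d*(z-o[2])/d[2]
def tri(obs):
    A=np.zeros((3,3));b=np.zeros(3)
    for i,uv in obs:
        d=ray(i,uv);d/=np.linalg.norm(d);P=np.eye(3)-np.outer(d,d);A+=P;b+=P@i["origin"]
    return np.linalg.solve(A,b)
def proj(i,X):
    Rm=R.from_quat(i["attitude"]).as_matrix().T
    rv,_=cv2.Rodrigues(Rm);t=-Rm@np.array(i["origin"])
    return cv2.projectPoints(np.array(X,float).reshape(-1,1,3),rv,t,i["intrinsics"],i["distortion"])[0][:,0]
E
python3 - <<'E'
from h import *
I={n:imaging.camera_info(n) for n in("top","scene")}
c=lambda x,y:(340+x/3.3,120+y/3.3)
s=lambda x,y:(280+x/4,180+y/4)
for uv in[(97,155),(443,155),(449,418),(99,418)]:print("corner",plane(I["top"],c(*uv),.074).round(4))
ims={n:cv2.imread(f"pics/{n}0.png",0) for n in I}
def blob(n,x0,x1,y0,y1,th=50):
    m=(ims[n][y0:y1,x0:x1]<th).astype(np.uint8);k,l,st,ce=cv2.connectedComponentsWithStats(m)
    j=1+np.argmax(st[1:,4]);ys,xs=np.where(l==j);pts=np.stack([xs,ys],1).astype(np.float32)
    print(n,ce[j]+[x0,y0],st[j],cv2.minAreaRect(pts));return ce[j]+[x0,y0]
b=blob("top",440,466,218,244);b2=(405.6,260.7)
print("ball top",plane(I["top"],b,.108),"scene",plane(I["scene"],b2,.108),"tri",tri([(I["top"],b),(I["scene"],b2)]))
w=blob("top",388,404,216,244,75)
print("wing top face z.108", plane(I["top"],w,.106))
print(plane(I["top"],c(192,330),.114),plane(I["top"],c(190,399),.114))
print("scene wing",plane(I["scene"],s(333,277),.098))
E
```

```text
corner [ 0.6241 -0.0513  0.074 ]
corner [ 0.6253 -0.2694  0.074 ]
corner [ 0.4599 -0.2703  0.074 ]
corner [ 0.4573 -0.0528  0.074 ]
top [452.8125     230.36363636] [  5   5  16  15 176] ((12.5, 12.0), (14.0, 15.0), 90.0)
ball top [ 0.4921923  -0.21548288  0.108     ] scene [ 0.49482618 -0.21600951  0.108     ] tri [ 0.49256578 -0.21584023  0.10974139]
top [396.27710843 230.30120482] [ 6  4  7 21 83] ((9.0, 14.0), (20.0, 6.0), 90.0)
wing top face z.108 [ 0.49115245 -0.10314532  0.106     ]
[ 0.5116344  -0.10601372  0.114     ] [ 0.4699377  -0.10462529  0.114     ]
scene wing [ 0.49435294 -0.10578416  0.098     ]
```

```bash
python3 -m creep '[-1,-0.8,0,1, -2,-1.6,0,2, -3.1,-2.5,0,3.2, -4.3,-3.4,0,4.5, -5.5,-4.4,0,5.8, -6.7,-5.3,0,7, -7.9,-6.3,0,8.2, -9.1,-7.3,0,9.5, -10.3,-8.2,0,10.8, -11.5,-9.2,0,12, -12.7,-10.1,0,13.2, -13.9,-11.1,0,14.4, -14.8,-11.8,0,15.4, -15.3,-12.2,0,16, -15.3,-12.2,0,16]' 0 60; cat >> h.py <<'E'
def goto(x,y,z,ang):
    "TCP target with tool x at ang deg (tool down): gives row units"
    s=ctrl.get_state();r=R.from_quat(s["tcp_rot"]);d=r.inv().apply(np.array([x,y,z])-s["eef_pos"])/.025
    xa=r.as_matrix()[:,0];cur=np.degrees(np.arctan2(xa[1],xa[0]))
    t=((cur-ang+180)%360-180)/5
    print("t",round(s["time"],2),"pos",s["eef_pos"].round(4),"xang",round(cur,2),"row",d.round(2),round(t,2),"q",s["qpos"].round(2),"F",s["contact_force"].round(1),"op",round(s["opening"],3))
E
python3 -c "
from h import *
goto(.4925,-.1055,.19,0)"
```

```text
time: 1.7
eef_pos: [0.4706, 0.2493, 0.2316]
tcp_rot: [0.744, 0.668, 0.0, 0.001]
contact_force: [-0.3, 0.4, -0.3]
opening: 1.003
t 1.7 pos [0.4706 0.2493 0.2316] xang 83.88 row [-14.02   2.38   1.67] 16.78 q [ 0.3  -0.03  1.93 -0.    1.25  0.4 ] F [-0.3  0.4 -0.3] op 1.003
```

```bash
python3 -m creep '[-1,0.2,0.1,1.2, -2,0.3,0.2,2.4, -3.2,0.5,0.3,3.8, -4.4,0.7,0.5,5.2, -5.6,0.9,0.6,6.6, -6.8,1.1,0.8,8, -8,1.3,0.9,9.4, -9.2,1.5,1,10.8, -10.4,1.7,1.2,12.2, -11.6,2,1.3,13.6, -12.8,2.2,1.5,15, -13.6,2.3,1.6,16.2, -14,2.4,1.7,16.8, -14,2.4,1.7,16.8, -14,2.4,1.7,16.8]'
python3 - <<'E'
from h import *
goto(.4925,-.1055,.10,0)
i=imaging.camera_info("wrist");im=imaging.read_camera("wrist");cv2.imwrite("pics/w1.png",im[:,:,::-1])
print(i["origin"],i["attitude"])
for k in["wing","pull"]:
  for d in imaging.silhouettes("wrist",k)[:2]:
    m=d["mask"].astype(np.uint8);print(k,d["p"],d["uv"],m.sum(),cv2.minAreaRect(cv2.findNonZero(m)))
for X in [(.4925,-.1055,.114),(.4925,-.2157,.108),(.4585,-.0525,.074),(.4585,-.27,.074)]:print(X,proj(i,X))
E
```

```text
time: 2.95
eef_pos: [0.493, -0.1019, 0.1887]
tcp_rot: [1.0, 0.003, -0.0, -0.0]
contact_force: [0.3, 0.4, -0.9]
opening: 1.0
t 2.95 pos [ 0.493  -0.1019  0.1887] xang 0.3 row [-0.02  0.15  3.55] 0.06 q [-0.41 -0.06  2.03  0.    1.17  1.16] F [ 0.3  0.4 -0.9] op 1.0
[ 0.57593274 -0.10098181  0.33135808] [ 0.69944583 -0.69557281 -0.11592506  0.11625571]
wing 0.78 [322.9, 195.9] 980 ((318.8525390625, 200.85816955566406), (27.683002471923828, 54.629756927490234), 13.626995086669922)
pull 0.67 [386.9, 120.0] 48939 ((394.16851806640625, 129.0500946044922), (199.91751098632812, 276.4345397949219), 89.1987075805664)
(0.4925, -0.1055, 0.114) [[323.10873077 205.61540686]]
(0.4925, -0.2157, 0.108) [[456.52102388 203.75280284]]
(0.4585, -0.0525, 0.074) [[267.80728421 223.15781646]]
(0.4585, -0.27, 0.074) [[491.15721147 224.47268683]]
```

View pics/w1.png

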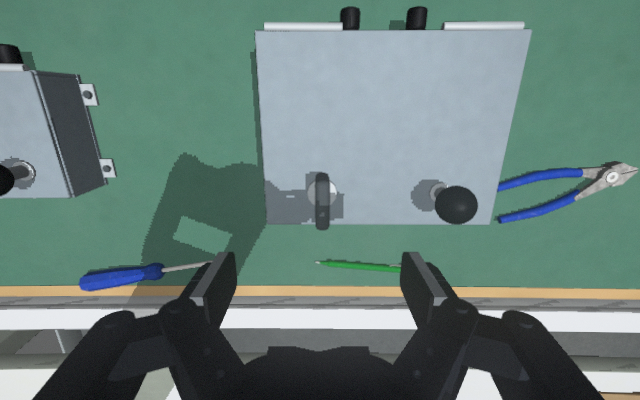

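Ball at (457,204) and wing at (322,201) match the predicted pixels within about 1 px. The bar stands in line with the hinge direction, so the fastener is locked at close to 0. I'll descend on the wing now.

```bash
python3 -c "
from h import *
goto(.4925,-.105,.086,0.5)"
python3 -m creep '[0,0,0,0, 0,0,0,0, 0,0.1,0.5,0, 0,0.1,1.2,0, 0,0.1,2,0, 0,0.1,2.8,0, 0,0.1,3.4,0, 0,0.1,3.8,0, 0,0.1,4,0, 0,0.1,4,0, 0,0.1,4,0]' 0 60
python3 -c "
from h import *
goto(.4925,-.105,.086,0.5)"
```

```text
t 3.1 pos [ 0.4931 -0.1012  0.189 ] xang 0.36 row [-0.03  0.15  4.12] -0.03 q [-0.4  -0.06  2.03  0.    1.17  1.16] F [-0.  -0.5 -0.7] op 1.0
time: 4.02
eef_pos: [0.4934, -0.1051, 0.0891]
tcp_rot: [1.0, 0.002, 0.0, 0.0]
contact_force: [-0.5, 0.5, 0.3]
opening: 0.997
t 4.02 pos [ 0.4934 -0.1051  0.0891] xang 0.2 row [-0.04 -0.    0.12] -0.06 q [-0.41  0.08  2.1  -0.    0.96  1.16] F [-0.5  0.5  0.3] op 0.997
```

```bash
python3 -m creep '[0,0,0.1,0, 0,0,0.1,0, 0,0,0.1,0, 0,0,0.1,0, 0,0,0.1,0, 0,0,0.1,0, 0,0,0.1,0, 0,0,0.1,0, 0,0,0.1,0, 0,0,0.1,0]' 255 50
python3 - <<'E'
from h import *
goto(.4925,-.105,.086,0.5)
print(ctrl.get_state()["wrist_torque"])
im=imaging.read_camera("wrist");cv2.imwrite("pics/w2.png",im[:,:,::-1])
E
```

```text
time: 4.85
eef_pos: [0.4933, -0.1051, 0.0867]
tcp_rot: [1.0, 0.002, 0.0, 0.0]
contact_force: [-0.6, -0.8, 3.2]
opening: 0.131
t 4.85 pos [ 0.4933 -0.1051  0.0867] xang 0.21 row [-0.03 -0.    0.03] -0.06 q [-0.41  0.08  2.1  -0.    0.96  1.16] F [-0.6 -0.8  3.2] op 0.131
[-0.08705035  0.20032519  0.07568768]
```

View pics/w2.png

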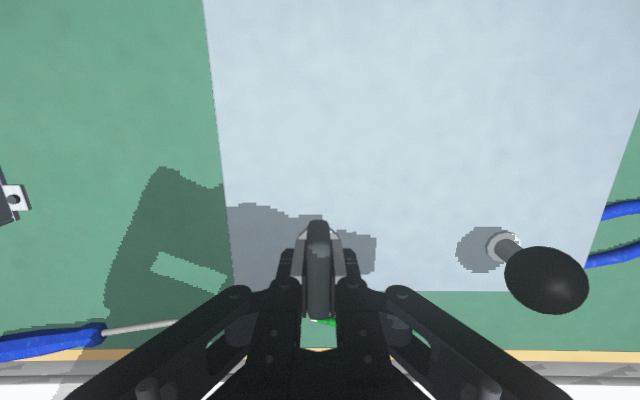

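The wing is held between the pads (opening about 11 mm, bar at (318,270)). Now I'll turn it counterclockwise, in two halves.

```bash
python3 -m creep '[0,0,0,-0.8, 0,0,0,-1.8, 0,0,0,-3, 0,0,0,-4.2, 0,0,0,-5.4, 0,0,0,-6.6, 0,0,0,-7.8, 0,0,0,-9, 0,0,0,-9]'
python3 -c "
from h import *
goto(.4933,-.1051,.0867,90)
print(ctrl.get_state()['wrist_torque'])"
```

```text
time: 5.65
eef_pos: [0.4928, -0.1042, 0.0867]
tcp_rot: [0.923, 0.386, -0.0, -0.001]
contact_force: [-2.3, 2.2, 5.0]
opening: 0.128
t 5.65 pos [ 0.4928 -0.1042  0.0867] xang 45.38 row [-0.01  0.04 -0.  ] -8.92 q [-0.41  0.08  2.1   0.    0.96  0.37] F [-2.3  2.2  5. ] op 0.128
[0.38851952 0.40007466 0.06599119]
```

```bash
python3 -m creep '[0,0,0,-0.8, 0,0,0,-1.8, 0,0,0,-3, 0,0,0,-4.2, 0,0,0,-5.4, 0,0,0,-6.6, 0,0,0,-7.8, 0,0,0,-8.7, 0,0,0,-9.1, 0,0,0,-9.1, 0,0,0,-9.1]'
python3 -c "
from h import *
goto(.4933,-.1051,.0867,90)
print(ctrl.get_state()['wrist_torque'])"
```

```text
time: 6.57
eef_pos: [0.4919, -0.1038, 0.0866]
tcp_rot: [0.703, 0.711, -0.0, -0.002]
contact_force: [-5.9, 3.2, 8.8]
opening: 0.129
t 6.57 pos [ 0.4919 -0.1038  0.0866] xang 90.63 row [-0.05  0.05 -0.  ] 0.13 q [-0.41  0.08  2.1   0.    0.96 -0.42] F [-5.9  3.2  8.8] op 0.129
[ 0.40857984  0.85549878 -0.17129156]
```

```bash
python3 -m creep '[0,0,0,0, 0,0,0,0, 0,0,0,0, 0,0,0,0, 0,0,0,0, 0,0,0,0, 0,0,0,0, 0,0,-0.5,0, 0,0,-1.3,0, 0,0,-2.3,0, 0,0,-3.3,0, 0,0,-4,0, 0,0,-4.2,0, 0,0,-4.2,0]' 0
python3 - <<'E'
from h import *
goto(.4935,-.2157,.19,0)
im=imaging.read_camera("wrist");cv2.imwrite("pics/w3.png",im[:,:,::-1])
t=imaging.read_camera("scene");cv2.imwrite("pics/s3.png",cv2.resize(t[180:330,280:480,::-1],None,fx=4,fy=4,interpolation=2))
E
```

```text
time: 7.73
eef_pos: [0.4941, -0.1053, 0.1931]
tcp_rot: [0.703, 0.711, 0.001, 0.002]
contact_force: [0.8, -0.7, -0.2]
opening: 0.997
t 7.73 pos [ 0.4941 -0.1053  0.1931] xang 90.7 row [-4.41 -0.08  0.13] 18.14 q [-0.41 -0.06  2.03  0.    1.17 -0.42] F [ 0.8 -0.7 -0.2] op 0.997
```

View pics/w3.png

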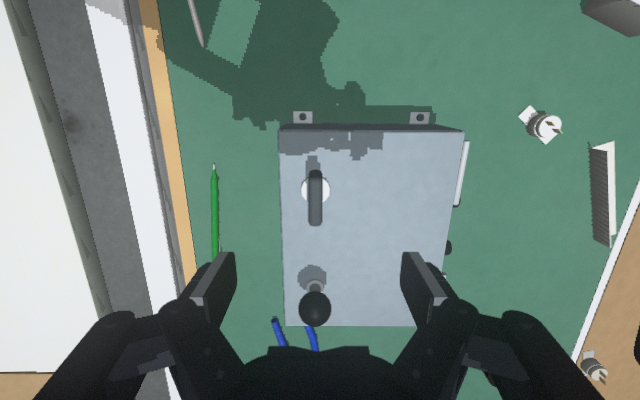

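View pics/s3.png

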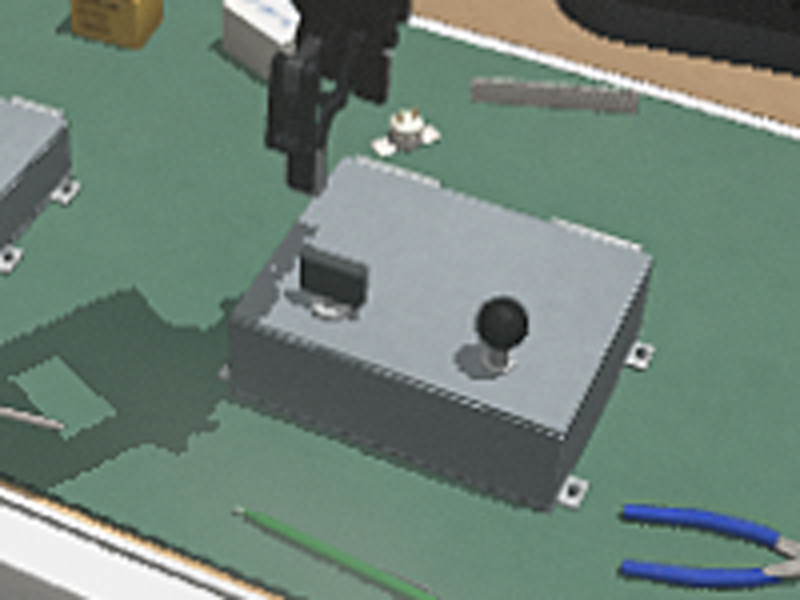

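Unlocked: in the wrist picture the bar at (315,198) is parallel to the hinge, and the scene picture agrees. Next is the ball, seen at (315,308).

```bash
python3 -m creep '[-0.2,0,0,1.2, -0.5,0,0,2.5, -0.8,0,0,3.9, -1.1,0,0,5.3, -1.5,0,0,6.7, -1.9,0,0,8.1, -2.3,0,0,9.5, -2.7,-0.1,0,10.9, -3.1,-0.1,0,12.3, -3.5,-0.1,0,13.7, -3.8,-0.1,0,15.1, -4.1,-0.1,0,16.4, -4.3,-0.1,0,17.5, -4.4,-0.1,0,18.1, -4.4,-0.1,0,18.1, -4.4,-0.1,0,18.1]'
python3 - <<'E'
from h import *
goto(.493,-.2157,.086,0.3)
i=imaging.camera_info("wrist");im=imaging.read_camera("wrist");cv2.imwrite("pics/w4.png",im[:,:,::-1])
print(proj(i,(.493,-.2157,.108)))
g=cv2.cvtColor(im,cv2.COLOR_RGB2GRAY)[150:250,270:370];k,l,st,ce=cv2.connectedComponentsWithStats((g<50).astype(np.uint8))
for j in range(1,k):
  if st[j,4]>100: print(ce[j]+[270,150],st[j])
E
```

```text
time: 9.17
eef_pos: [0.4911, -0.2145, 0.1893]
tcp_rot: [1.0, 0.002, -0.001, -0.001]
contact_force: [-0.4, 0.4, 0.4]
opening: 0.996
t 9.17 pos [ 0.4911 -0.2145  0.1893] xang 0.26 row [0.09 0.06 4.13] -0.01 q [-0.6   0.02  1.96  0.    1.17  0.96] F [-0.4  0.4  0.4] op 0.996
[[320.21762712 199.76258236]]
```

View pics/w4.png

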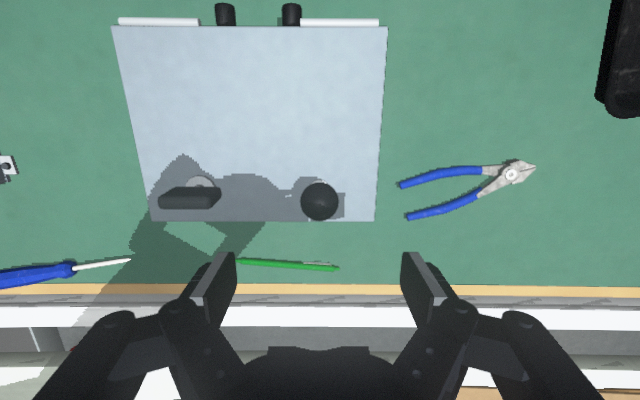

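The ball is at about (319,202) and was predicted at (320,200), so it is within 2 mm. I'll go down and grip it.

```bash
python3 -m creep '[0,0,0.4,0, 0,0.1,1.1,0, 0,0.1,2,0, 0,0.1,2.9,0, 0,0.1,3.6,0, 0,0.1,4,0, 0,0.1,4.1,0, 0,0.1,4.1,0, 0,0.1,4.1,0]' 0
python3 -m creep '[0,0,0,0, 0,0,0,0, 0,0,0,0, 0,0,0,0, 0,0,0,0, 0,0,0,0, 0,0,0,0, 0,0,0,0]' 255 50
python3 - <<'E'
from h import *
goto(.493,-.2157,.086,0.3)
im=imaging.read_camera("wrist");cv2.imwrite("pics/w5.png",im[:,:,::-1])
E
```

```text
time: 9.97
eef_pos: [0.4925, -0.2178, 0.0896]
tcp_rot: [1.0, 0.002, 0.001, 0.0]
contact_force: [0.0, 0.3, -0.7]
opening: 1.003
time: 10.63
eef_pos: [0.4922, -0.2152, 0.0901]
tcp_rot: [1.0, 0.001, -0.0, -0.003]
contact_force: [-0.2, 7.7, 8.1]
opening: 0.346
t 10.63 pos [ 0.4922 -0.2152  0.0901] xang 0.12 row [0.03 0.02 0.16] -0.04 q [-0.6   0.15  2.02  0.01  0.98  0.96] F [-0.2  7.7  8.1] op 0.346
```

View pics/w5.png

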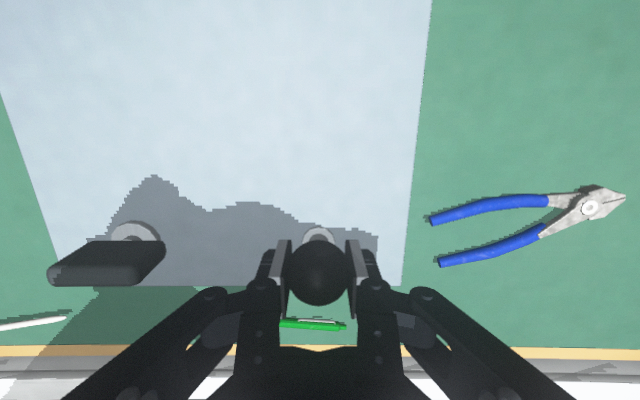

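Ball held at (318,272), opening about 30 mm. I'll swing along the hinge arc, starting with a slow 20°.

```bash
python3 -m creep '[0,0,0,0, 0,0,0,0, 0.07,0,-0.23,0, 0.15,0,-0.47,0, 0.24,0,-0.7,0, 0.33,0,-0.92,0, 0.44,0,-1.14,0, 0.56,0,-1.35,0, 0.69,0,-1.56,0, 0.82,0,-1.76,0, 0.82,0,-1.76,0]' 255 80
python3 - <<'E'
from h import *
goto(.493,-.2157,.086,0.3)
im=imaging.read_camera("scene");cv2.imwrite("pics/s6.png",cv2.resize(im[130:330,260:480,::-1],None,fx=3,fy=3,interpolation=2))
E
```

```text
time: 11.6
eef_pos: [0.5124, -0.2151, 0.1323]
tcp_rot: [1.0, 0.003, -0.001, -0.002]
contact_force: [0.3, 8.1, -2.5]
opening: 0.333
t 11.6 pos [ 0.5124 -0.2151  0.1323] xang 0.33 row [-0.77  0.03  1.86] 0.01 q [-0.58  0.13  1.95  0.    1.06  0.98] F [ 0.3  8.1 -2.5] op 0.333
```

View pics/s6.png

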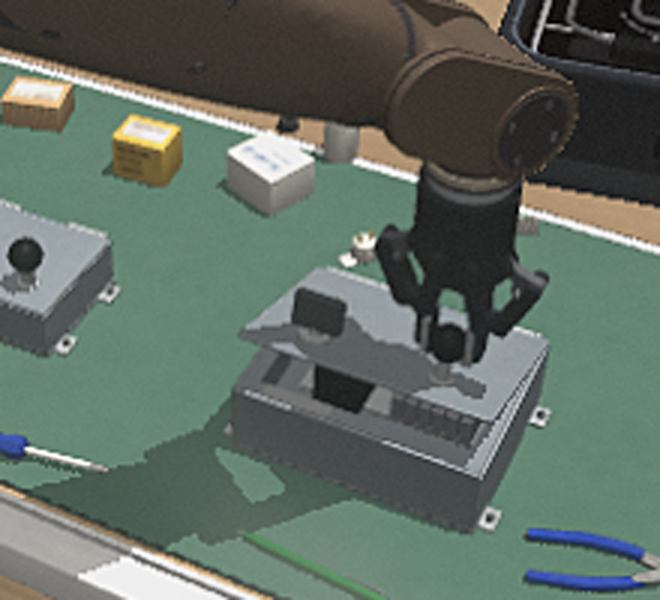

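The panel is up about 20° and the ball is still in the fingers. I'll carry on to 75°.

```bash
python3 -m creep '[0.14,0,-0.2,0, 0.29,0,-0.39,0, 0.45,0,-0.57,0, 0.62,0,-0.75,0, 0.8,0,-0.92,0, 0.98,0,-1.08,0, 1.17,0,-1.23,0, 1.37,0,-1.37,0, 1.57,0,-1.51,0, 1.78,0,-1.64,0, 1.99,0,-1.75,0, 2.21,0,-1.86,0, 2.43,0,-1.96,0, 2.43,0,-1.96,0]'
python3 -c "
from h import *
goto(.493,-.2157,.086,0.3)"
```

```text
time: 12.82
eef_pos: [0.5748, -0.2184, 0.1843]
tcp_rot: [1.0, 0.002, 0.002, 0.002]
contact_force: [-0.0, 1.4, 0.2]
opening: -0.002
t 12.82 pos [ 0.5748 -0.2184  0.1843] xang 0.21 row [-3.29 -0.13  3.92] -0.02 q [-0.53  0.2   1.77 -0.    1.17  1.04] F [-0.   1.4  0.2] op -0.002
```

The ball slipped out: the gripper is fully shut. I'll look at what happened.

```bash
python3 - <<'E'
from h import *
im=imaging.read_camera("scene");cv2.imwrite("pics/s7.png",cv2.resize(im[130:330,260:480,::-1],None,fx=3,fy=3,interpolation=2))
im=imaging.read_camera("wrist");cv2.imwrite("pics/w7.png",im[:,:,::-1])
E
```

```text
(no output)
```

View pics/s7.png

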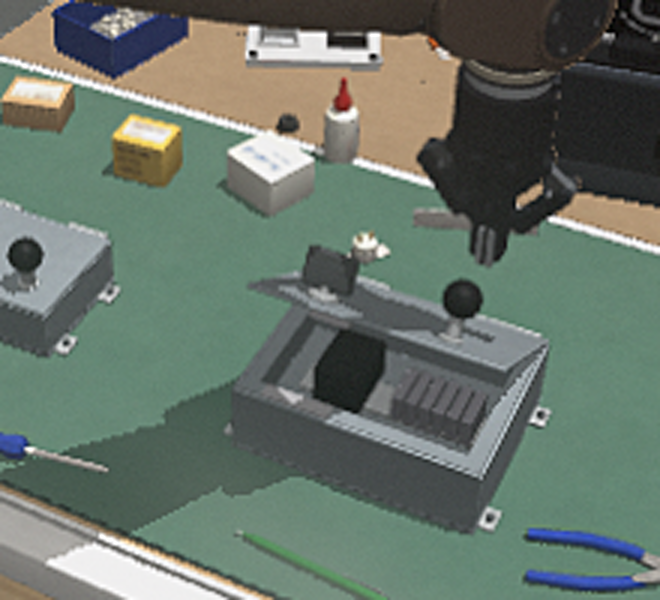

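View pics/w7.png

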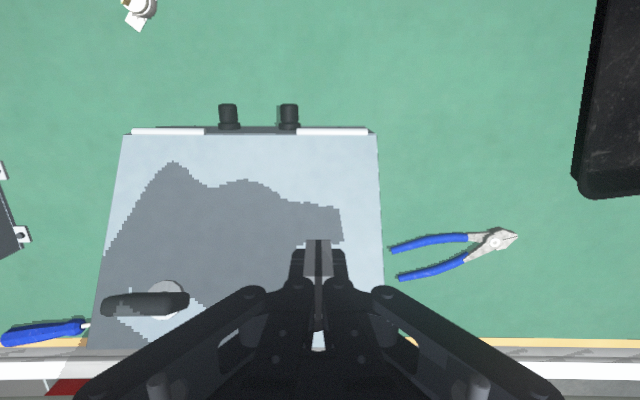

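The panel has stayed partly open, at roughly 30°, and the fingers are above it and clear. I'll measure the angle and regrip deeper.

```bash
python3 - <<'E'
from h import *
I={n:imaging.camera_info(n) for n in("top","scene")}
im=imaging.read_camera("scene");g=cv2.cvtColor(im,cv2.COLOR_RGB2GRAY)[215:245,400:430]
k,l,st,ce=cv2.connectedComponentsWithStats((g<45).astype(np.uint8));
for j in range(1,k):
  if st[j,4]>40: print(ce[j]+[400,215],st[j])
j=1+np.argmax(st[1:,4]);uv=ce[j]+[400,215]
for t in range(24,46,2):
  a=np.radians(t);X=(.6275-.135*np.cos(a)+.036*np.sin(a),-.2157,.072+.135*np.sin(a)+.036*np.cos(a))
  p=proj(I["scene"],X)[0];print(t,np.round(X,4),p.round(1),np.linalg.norm(p-uv).round(2))
E
```

```text
[413.47572816 229.98058252] [  8   9  13  12 103]
24 [ 0.5188 -0.2157  0.1598] [411.1 238.4] 8.78
26 [ 0.5219 -0.2157  0.1635] [411.7 236.4] 6.69
28 [ 0.5252 -0.2157  0.1672] [412.3 234.4] 4.61
30 [ 0.5286 -0.2157  0.1707] [413.  232.5] 2.52
32 [ 0.5321 -0.2157  0.1741] [413.6 230.5] 0.53
34 [ 0.5357 -0.2157  0.1773] [414.3 228.5] 1.69
36 [ 0.5394 -0.2157  0.1805] [415.  226.6] 3.74
38 [ 0.5433 -0.2157  0.1835] [415.7 224.6] 5.8
40 [ 0.5472 -0.2157  0.1864] [416.4 222.7] 7.83
42 [ 0.5513 -0.2157  0.1891] [417.1 220.8] 9.85
44 [ 0.5554 -0.2157  0.1917] [417.8 219. ] 11.84
```

```bash
python3 -m creep '[0,0,-0.5,0, 0,0,-1.2,0, 0,0,-1.9,0, -0.4,0,-2.3,0, -1,0,-2.4,0, -1.5,-0.1,-2.4,0, -1.7,-0.1,-2.4,0, -1.7,-0.1,-2.4,0, -1.7,-0.1,-2.4,0]' 0 80
python3 - <<'E'
from h import *
goto(.533,-.2157,.150,0.3)
i=imaging.camera_info("wrist");im=imaging.read_camera("wrist");cv2.imwrite("pics/w8.png",im[:,:,::-1])
print(proj(i,(.533,-.2157,.1748)))
E
```

```text
time: 13.72
eef_pos: [0.5307, -0.2149, 0.2422]
tcp_rot: [1.0, 0.002, 0.0, 0.0]
contact_force: [0.4, 0.4, 0.0]
opening: 0.999
t 13.72 pos [ 0.5307 -0.2149  0.2422] xang 0.18 row [0.09 0.03 3.69] -0.02 q [-0.56  0.05  1.82  0.    1.27  1.01] F [0.4 0.4 0. ] op 0.999
[[319.49908462 205.65198277]]
```

View pics/w8.png

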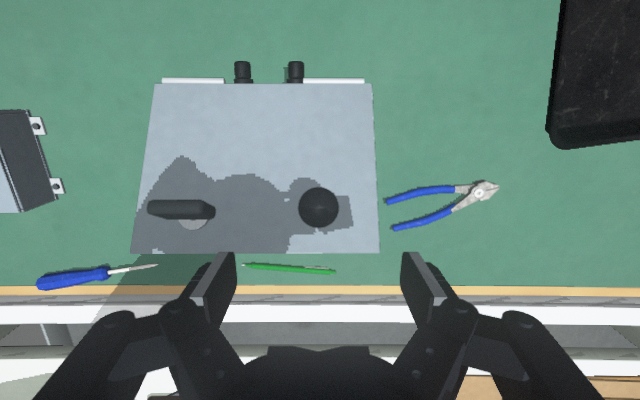

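The ball is at (318,207), as predicted (319,206), and the wing at (182,210) is still parallel to the hinge. I'll descend deeper and grip.

```bash
python3 -m creep '[0,0,0.4,0, 0,0,1.1,0, 0.1,0,1.9,0, 0.1,0,2.7,0, 0.1,0,3.3,0, 0.1,0,3.6,0, 0.1,0,3.7,0, 0.1,0,3.7,0, 0.1,0,3.7,0]' 0
python3 -m creep '[0,0,0,0, 0,0,0,0, 0,0,0,0, 0,0,0,0, 0,0,0,0, 0,0,0,0, 0,0,0,0, 0,0,0,0]' 255 60
python3 - <<'E'
from h import *
goto(.533,-.2157,.150,0.3)
im=imaging.read_camera("wrist");cv2.imwrite("pics/w9.png",im[:,:,::-1])
E
```

```text
time: 14.52
eef_pos: [0.5338, -0.2151, 0.15]
tcp_rot: [1.0, 0.002, 0.001, 0.0]
contact_force: [0.6, 0.0, 0.4]
opening: 1.0
time: 15.18
eef_pos: [0.5332, -0.215, 0.15]
tcp_rot: [1.0, 0.002, 0.0, 0.0]
contact_force: [-1.7, 0.7, 4.6]
opening: 0.349
t 15.18 pos [ 0.5332 -0.215   0.15  ] xang 0.2 row [-0.01  0.03 -0.  ] -0.02 q [-0.56  0.15  1.89 -0.    1.1   1.01] F [-1.7  0.7  4.6] op 0.349
```

View pics/w9.png

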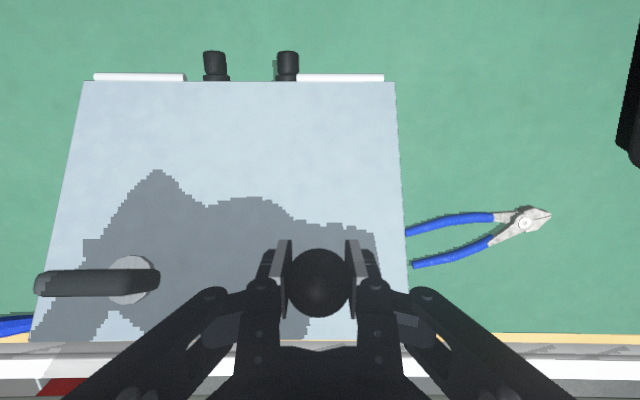

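```bash
python3 -m creep '[0,0,0,0, 0,0,0,0, 0.09,0,-0.08,0, 0.18,0,-0.16,0, 0.28,0,-0.24,0, 0.375,0,-0.31,0, 0.47,0,-0.38,0, 0.57,0,-0.45,0, 0.57,0,-0.45,0]' 255 100
python3 -c "
from h import *
goto(.533,-.2157,.150,0.3)"
```

```text
time: 15.98
eef_pos: [0.5428, -0.2149, 0.1585]
tcp_rot: [1.0, 0.002, -0.007, -0.001]
contact_force: [-11.5, -0.7, 4.5]
opening: 0.335
t 15.98 pos [ 0.5428 -0.2149  0.1585] xang 0.27 row [-0.39  0.03  0.34] -0.01 q [-0.55  0.17  1.86 -0.01  1.13  1.02] F [-11.5  -0.7   4.5] op 0.335
```

```bash
python3 - <<'E'
from h import *
goto(.533,-.2157,.150,0.3)
im=imaging.read_camera("wrist");cv2.imwrite("pics/w10.png",im[:,:,::-1])
im=imaging.read_camera("scene");cv2.imwrite("pics/s10.png",cv2.resize(im[130:330,300:480,::-1],None,fx=3,fy=3,interpolation=2))
goto(.533,-.2157,.150,0.3)
E
```

```text
t 15.98 pos [ 0.5428 -0.2149  0.1585] xang 0.27 row [-0.39  0.03  0.34] -0.01 q [-0.55  0.17  1.86 -0.01  1.13  1.02] F [-11.5  -0.7   4.5] op 0.335
t 16.08 pos [ 0.5428 -0.2149  0.1585] xang 0.27 row [-0.39  0.03  0.34] -0.01 q [-0.55  0.17  1.86 -0.01  1.13  1.02] F [-12.6  -1.1   2.9] op 0.331
```

View pics/w10.png

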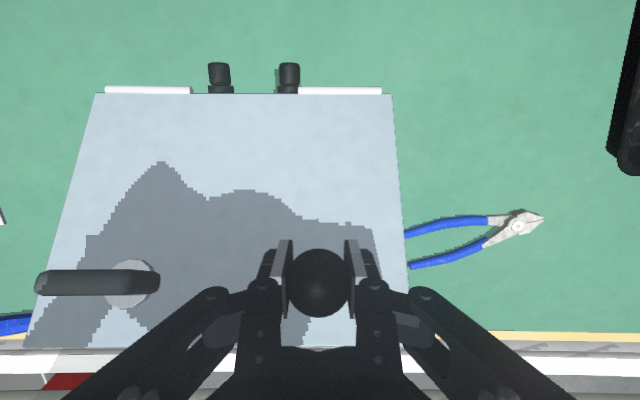

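View pics/s10.png

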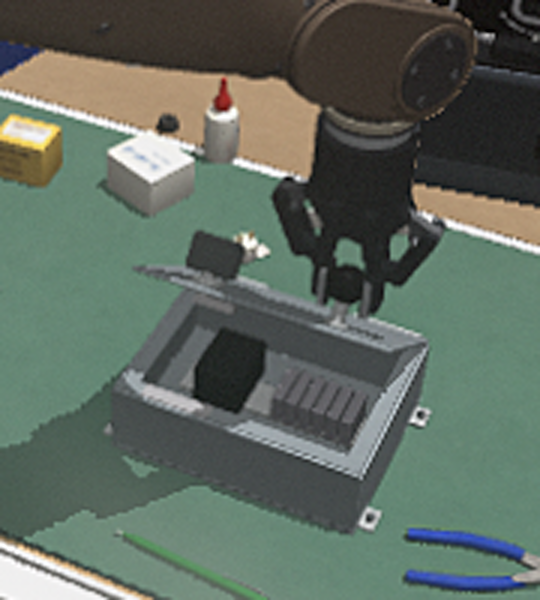

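The ball hasn't moved in the fingers (318,283), and the panel is following at about 37°. Continuing in steps.

```bash
python3 -m creep '[0.1,0,-0.07,0, 0.2,0,-0.14,0, 0.3,0,-0.2,0, 0.41,0,-0.27,0, 0.52,0,-0.33,0, 0.63,0,-0.39,0, 0.73,0,-0.44,0, 0.84,0,-0.49,0, 0.95,0,-0.54,0, 1.06,0,-0.59,0, 1.18,0,-0.64,0, 1.29,0,-0.68,0]' 255 80
python3 - <<'E'
from h import *
goto(.533,-.2157,.150,0.3)
im=imaging.read_camera("wrist");cv2.imwrite("pics/w11.png",im[:,:,::-1])
E
```

```text
time: 17.08
eef_pos: [0.5806, -0.2145, 0.1732]
tcp_rot: [1.0, 0.001, 0.002, -0.0]
contact_force: [-0.7, -1.5, -1.6]
opening: 0.216
t 17.08 pos [ 0.5806 -0.2145  0.1732] xang 0.07 row [-1.91  0.05  0.92] -0.05 q [-0.52  0.22  1.77  0.    1.15  1.05] F [-0.7 -1.5 -1.6] op 0.216
```

View pics/w11.png

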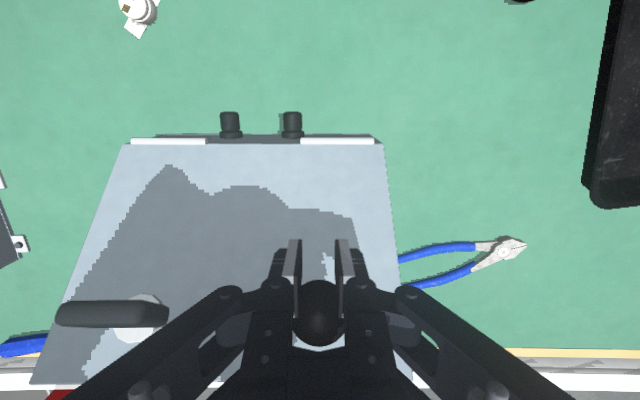

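The ball is sliding backward out of the pads, along tool −x. I'll work out where it sits relative to the pads before regripping.

```bash
python3 - <<'E'
from h import *
s=ctrl.get_state();i=imaging.camera_info("wrist");r=R.from_quat(s["tcp_rot"])
P=lambda v:proj(i,s["eef_pos"]+r.apply(np.array(v)/1000))[0].round(1)
for z in(0,-8,-19,-30,-41):
  print(z,"front/back edge at y=+-10:",P([11,10,z]),P([-11,10,z]),"centre",P([0,0,z]))
# find ball along hinge arc vs wrist+scene
im=imaging.read_camera("scene")
cv2.imwrite("pics/s12.png",cv2.resize(im[130:330,300:480,::-1],None,fx=3,fy=3,interpolation=2))
for t in range(34,60,2):
  a=np.radians(t);X=np.array((.6275-.135*np.cos(a)+.036*np.sin(a),-.2157,.072+.135*np.sin(a)+.036*np.cos(a)))
  print(t,proj(i,X)[0].round(1),proj(imaging.camera_info("scene"),X)[0].round(1),"tool",(r.inv().apply(X-s["eef_pos"])*1000).round(1))
E
```

```text
0 front/back edge at y=+-10: [337.1 234.8] [336.2 269.4] centre [318.8 252.5]
-8 front/back edge at y=+-10: [338.  241.8] [337.1 277.7] centre [318.9 260.1]
-19 front/back edge at y=+-10: [339.5 252.5] [338.5 290.6] centre [319. 272.]
-30 front/back edge at y=+-10: [341.3 265.1] [340.1 305.4] centre [319.  285.7]
-41 front/back edge at y=+-10: [343.3 279.8] [341.9 322.7] centre [319.1 301.8]
34 [320.7 321.3] [414.3 228.5] tool [-45.2   1.2  -2.9]
36 [320.8 320.1] [415.  226.6] tool [-41.4   1.2  -6. ]
38 [320.8 318.5] [415.7 224.6] tool [-37.6   1.2  -9. ]
40 [320.9 316.5] [416.4 222.7] tool [-33.6   1.2 -11.8]
42 [321.  314.1] [417.1 220.8] tool [-29.6   1.2 -14.6]
44 [321.1 311.2] [417.8 219. ] tool [-25.5   1.2 -17.1]
46 [321.2 307.8] [418.6 217.1] tool [-21.2   1.2 -19.6]
48 [321.3 303.9] [419.3 215.3] tool [-16.9   1.2 -21.8]
50 [321.4 299.6] [420.  213.6] tool [-12.5   1.2 -24. ]
52 [321.5 294.6] [420.7 211.8] tool [ -8.1   1.2 -25.9]
54 [321.6 289.1] [421.5 210.2] tool [ -3.5   1.2 -27.8]
56 [321.7 283.1] [422.2 208.5] tool [  1.    1.2 -29.4]
58 [321.8 276.4] [422.9 206.9] tool [  5.7   1.2 -30.9]
```

View pics/s12.png

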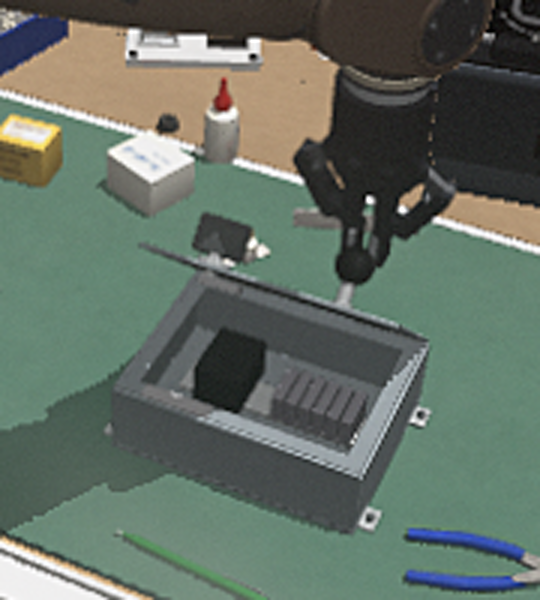

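The ball now sits about 25 mm behind the pad centre and the panel is at about 44°. The hinge holds the panel there, so I'll open, slide back over the ball, regrip at full force and go more slowly.

```bash
python3 -m creep '[0,0,0,0, 0,0,0,0, 0,0,0,0, 0,0,0,0, 0,0,0,0]' 0 120
python3 - <<'E'
from h import *
goto(.5555,-.2157,.170,0.3)
s=ctrl.get_state();i=imaging.camera_info("wrist");r=R.from_quat(s["tcp_rot"])
im=imaging.read_camera("wrist");cv2.imwrite("pics/w12.png",im[:,:,::-1])
for t in range(34,52,2):
  a=np.radians(t);X=np.array((.6275-.135*np.cos(a)+.036*np.sin(a),-.2157,.072+.135*np.sin(a)+.036*np.cos(a)))
  print(t,proj(i,X)[0].round(1),"X",X.round(4))
im=imaging.read_camera("scene");g=cv2.cvtColor(im,cv2.COLOR_RGB2GRAY)
cv2.imwrite("pics/s13.png",cv2.resize(im[180:260,370:470,::-1],None,fx=6,fy=6,interpolation=2))
E
```

```text
time: 17.6
eef_pos: [0.5797, -0.2146, 0.1779]
tcp_rot: [1.0, 0.002, 0.0, 0.0]
contact_force: [0.2, 0.3, 0.3]
opening: 0.733
t 17.6 pos [ 0.5797 -0.2146  0.1779] xang 0.19 row [-0.97  0.04  0.32] -0.02 q [-0.52  0.21  1.77  0.    1.16  1.05] F [0.2 0.3 0.3] op 0.733
34 [320.3 315.5] X [ 0.5357 -0.2157  0.1773]
36 [320.4 314.2] X [ 0.5394 -0.2157  0.1805]
38 [320.5 312.5] X [ 0.5433 -0.2157  0.1835]
40 [320.6 310.5] X [ 0.5472 -0.2157  0.1864]
42 [320.7 308. ] X [ 0.5513 -0.2157  0.1891]
44 [320.8 305. ] X [ 0.5554 -0.2157  0.1917]
46 [320.9 301.6] X [ 0.5596 -0.2157  0.1941]
48 [321.  297.7] X [ 0.5639 -0.2157  0.1964]
50 [321.1 293.3] X [ 0.5683 -0.2157  0.1986]
```

View pics/w12.png

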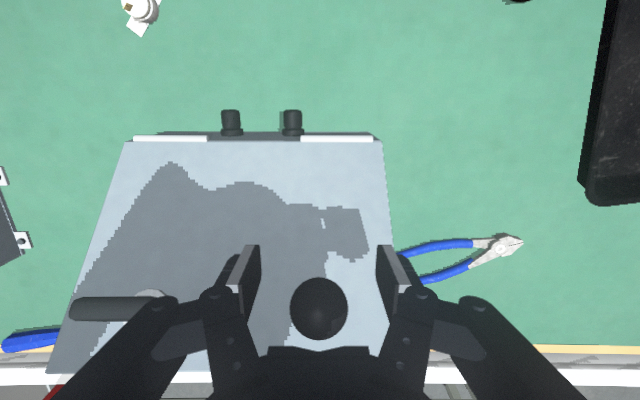

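View pics/s13.png

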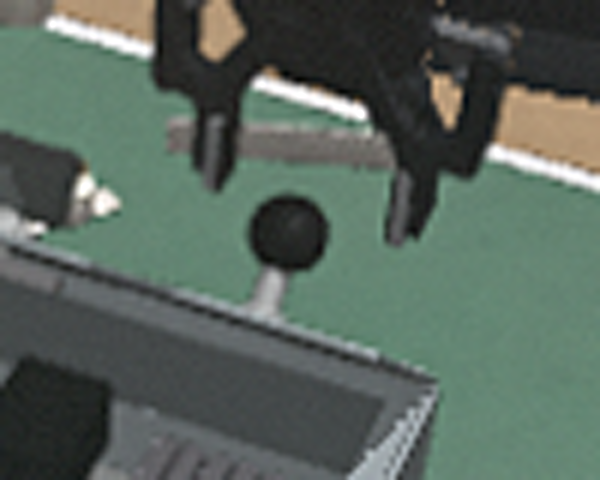

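```bash
python3 -m creep '[-0.3,0,0.1,0, -0.7,0,0.25,0, -1,0,0.35,0, -1.05,0,0.35,0, -1.05,0,0.35,0, -1.05,0,0.35,0]' 0 120
python3 -m creep '[0,0,0,0, 0,0,0,0, 0,0,0,0, 0,0,0,0, 0,0,0,0, 0,0,0,0, 0,0,0,0, 0,0,0,0, 0,0,0,0]' 255 120
python3 - <<'E'
from h import *
goto(.554,-.2157,.169,0.3)
im=imaging.read_camera("wrist");cv2.imwrite("pics/w14.png",im[:,:,::-1])
E
```

```text
time: 18.2
eef_pos: [0.5535, -0.2149, 0.1691]
tcp_rot: [1.0, 0.002, 0.0, 0.0]
contact_force: [0.6, 0.4, 0.7]
opening: 1.002
time: 18.95
eef_pos: [0.5534, -0.2149, 0.1693]
tcp_rot: [1.0, 0.002, 0.0, 0.0]
contact_force: [-1.9, -0.2, 3.5]
opening: 0.327
t 18.95 pos [ 0.5534 -0.2149  0.1693] xang 0.21 row [0.02 0.03 0.01] -0.02 q [-0.54  0.17  1.84 -0.    1.14  1.03] F [-1.9 -0.2  3.5] op 0.327
```

View pics/w14.png

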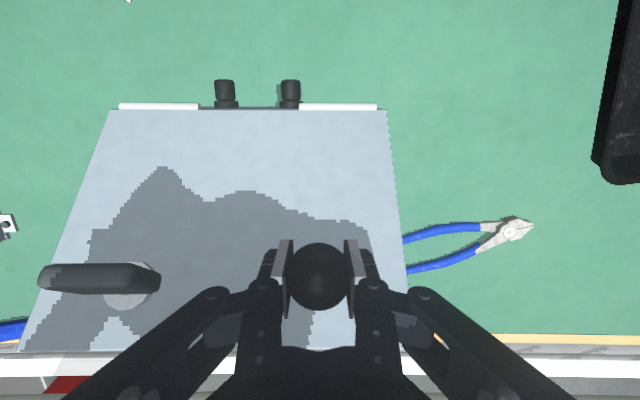

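The ball is well seated now: (318,277), mid-pad. I'll swing on slowly, then check the opening and the force.

```bash
python3 -m creep '[0.08,0,-0.04,0, 0.16,0,-0.09,0, 0.25,0,-0.14,0, 0.34,0,-0.18,0, 0.42,0,-0.23,0, 0.51,0,-0.27,0, 0.51,0,-0.27,0]' 255 120
python3 -c "
from h import *
goto(.554,-.2157,.169,0.3);print(ctrl.get_state()['wrist_torque'])"
```

```text
time: 19.58
eef_pos: [0.5625, -0.2148, 0.1745]
tcp_rot: [1.0, 0.002, -0.006, -0.0]
contact_force: [-11.5, -0.1, 6.0]
opening: 0.325
t 19.58 pos [ 0.5625 -0.2148  0.1745] xang 0.25 row [-0.34  0.03  0.23] -0.01 q [-0.53  0.19  1.8  -0.01  1.16  1.04] F [-11.5  -0.1   6. ] op 0.325
[-0.27265686  2.04928646  0.02125283]
```

```bash
python3 -m creep '[0.09,0,-0.05,0, 0.18,0,-0.1,0, 0.27,0,-0.14,0, 0.36,0,-0.18,0, 0.45,0,-0.22,0, 0.54,0,-0.25,0, 0.54,0,-0.25,0]' 255 120
python3 -c "
from h import *
goto(.554,-.2157,.169,0.3);print(ctrl.get_state()['wrist_torque'])"
```

```text
time: 20.17
eef_pos: [0.5757, -0.2147, 0.1802]
tcp_rot: [1.0, 0.004, -0.007, -0.0]
contact_force: [-10.4, -2.0, 3.0]
opening: 0.325
t 20.17 pos [ 0.5757 -0.2147  0.1802] xang 0.48 row [-0.86  0.03  0.46] 0.04 q [-0.52  0.21  1.77 -0.01  1.18  1.05] F [-10.4  -2.    3. ] op 0.325
[0.04456873 2.03080506 0.91630194]
```

```bash
python3 - <<'E'
from h import *
im=imaging.read_camera("wrist");cv2.imwrite("pics/w15.png",im[:,:,::-1])
im=imaging.read_camera("scene");cv2.imwrite("pics/s15.png",cv2.resize(im[130:330,300:480,::-1],None,fx=3,fy=3,interpolation=2))
E
```

```text
(no output)
```

View pics/w15.png

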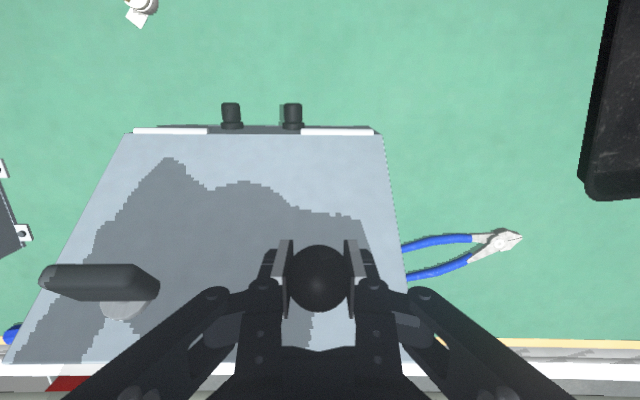

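View pics/s15.png

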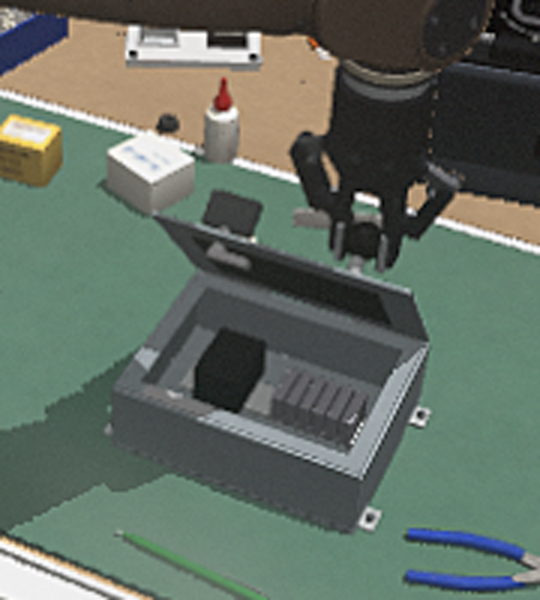

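The grip is holding (ball at (319,278)) and the panel is at about 53°. Continuing.

```bash
python3 -m creep '[0.1,0,-0.04,0, 0.19,0,-0.07,0, 0.28,0,-0.1,0, 0.38,0,-0.13,0, 0.47,0,-0.16,0, 0.57,0,-0.18,0, 0.66,0,-0.2,0, 0.75,0,-0.22,0, 0.75,0,-0.22,0]' 255 120
python3 -c "
from h import *
goto(.554,-.2157,.169,0.3);print(ctrl.get_state()['wrist_torque'])"
```

```text
time: 21.02
eef_pos: [0.5975, -0.215, 0.1845]
tcp_rot: [1.0, -0.002, -0.001, -0.0]
contact_force: [-2.1, -2.7, -10.7]
opening: 0.318
t 21.02 pos [ 0.5975 -0.215   0.1845] xang -0.26 row [-1.74  0.04  0.62] -0.11 q [-0.5   0.24  1.72 -0.    1.18  1.07] F [ -2.1  -2.7 -10.7] op 0.318
[-1.90670816  0.20510196 -2.73054174]
```

```bash
python3 - <<'E'
from h import *
im=imaging.read_camera("wrist");cv2.imwrite("pics/w16.png",im[:,:,::-1])
im=imaging.read_camera("scene");cv2.imwrite("pics/s16.png",cv2.resize(im[130:330,300:480,::-1],None,fx=3,fy=3,interpolation=2))
E
```

```text
(no output)
```

View pics/w16.png

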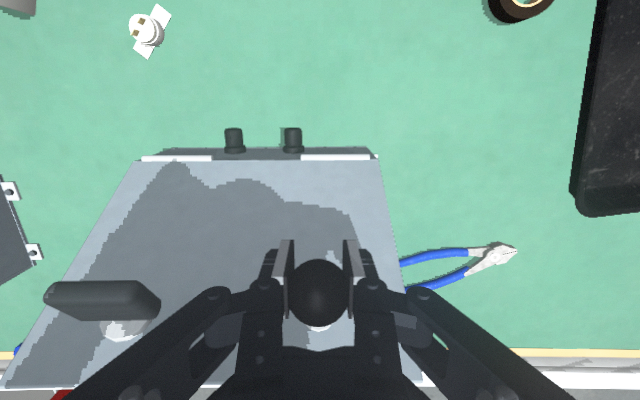

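View pics/s16.png

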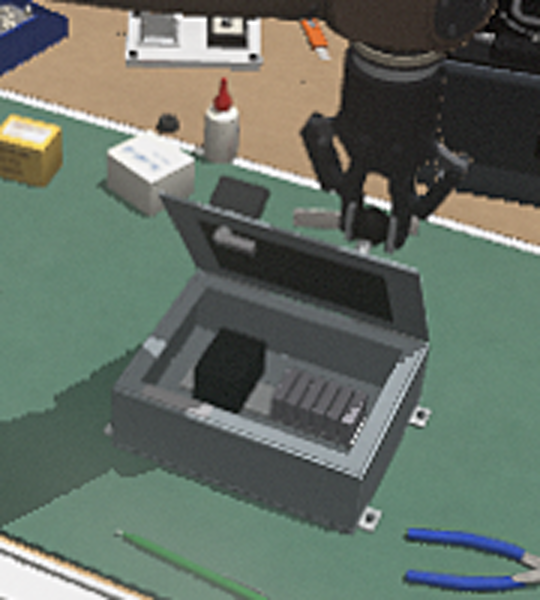

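The ball has slid about 12 mm back in the pads (319,293), with the panel at about 58°. One more regrip, same way.

```bash
python3 -m creep '[0,0,0,0, 0,0,0,0, 0,0,0,0, 0,0,0,0, 0,0,0,0]' 0 120
python3 - <<'E'
from h import *
s=ctrl.get_state();i=imaging.camera_info("wrist")
im=imaging.read_camera("wrist");cv2.imwrite("pics/w17.png",im[:,:,::-1])
for t in range(50,68,2):
  a=np.radians(t);X=np.array((.6275-.135*np.cos(a)+.036*np.sin(a),-.2157,.072+.135*np.sin(a)+.036*np.cos(a)))
  print(t,proj(i,X)[0].round(1),proj(imaging.camera_info("scene"),X)[0].round(1),"X",X.round(4))
im=imaging.read_camera("scene")
cv2.imwrite("pics/s17.png",cv2.resize(im[170:250,370:470,::-1],None,fx=6,fy=6,interpolation=2))
goto(.5825,-.2157,.1836,.3)
E
```

```text
time: 21.53
eef_pos: [0.5995, -0.2144, 0.1893]
tcp_rot: [1.0, 0.003, 0.001, 0.0]
contact_force: [0.3, -0.3, 0.1]
opening: 0.991
50 [320.8 309.6] [420.  213.6] X [ 0.5683 -0.2157  0.1986]
52 [320.9 305.5] [420.7 211.8] X [ 0.5728 -0.2157  0.2005]
54 [321.  300.9] [421.5 210.2] X [ 0.5773 -0.2157  0.2024]
56 [321.2 295.9] [422.2 208.5] X [ 0.5819 -0.2157  0.2041]
58 [321.3 290.3] [422.9 206.9] X [ 0.5865 -0.2157  0.2056]
60 [321.4 284.3] [423.6 205.4] X [ 0.5912 -0.2157  0.2069]
62 [321.5 277.7] [424.4 203.9] X [ 0.5959 -0.2157  0.2081]
64 [321.6 270.7] [425.1 202.4] X [ 0.6007 -0.2157  0.2091]
66 [321.8 263.2] [425.8 201. ] X [ 0.6055 -0.2157  0.21  ]
t 21.63 pos [ 0.599  -0.2144  0.1885] xang 0.28 row [-0.66  0.05  0.19] -0.0 q [-0.5   0.24  1.72  0.    1.19  1.06] F [ 0.7  0.5 -0.2] op 1.005
```

View pics/w17.png

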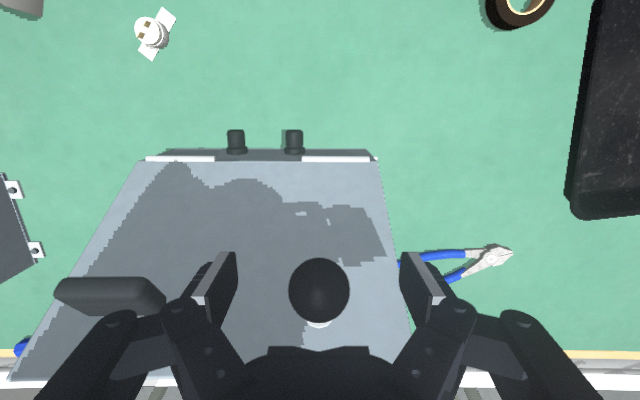

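View pics/s17.png

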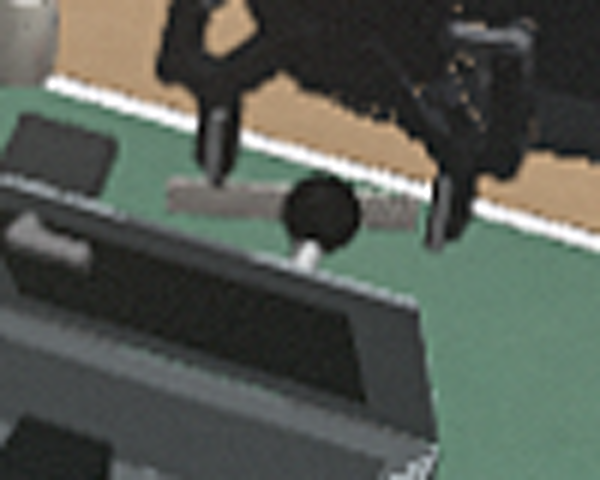

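```bash
python3 -m creep '[-0.3,0,0.1,0, -0.6,0,0.2,0, -0.6,0.1,0.2,0, -0.6,0.1,0.2,0, -0.6,0.1,0.2,0]' 0 120
python3 -m creep '[0,0,0,0, 0,0,0,0, 0,0,0,0, 0,0,0,0, 0,0,0,0, 0,0,0,0, 0,0,0,0, 0,0,0,0]' 255 120
python3 -m creep '[0.08,0,-0.02,0, 0.16,0,-0.04,0, 0.24,0,-0.05,0, 0.32,0,-0.07,0, 0.4,0,-0.09,0, 0.48,0,-0.1,0, 0.56,0,-0.12,0, 0.64,0,-0.14,0, 0.72,0,-0.15,0, 0.8,0,-0.16,0, 0.8,0,-0.16,0]' 255 120
python3 - <<'E'
from h import *
goto(.5825,-.2157,.1836,.3)
im=imaging.read_camera("wrist");cv2.imwrite("pics/w18.png",im[:,:,::-1])
im=imaging.read_camera("scene");cv2.imwrite("pics/s18.png",cv2.resize(im[130:330,300:480,::-1],None,fx=3,fy=3,interpolation=2))
E
```

```text
time: 22.05
eef_pos: [0.5832, -0.2174, 0.1823]
tcp_rot: [1.0, 0.001, 0.0, -0.0]
contact_force: [-0.0, -0.3, -0.2]
opening: 1.0
time: 22.72
eef_pos: [0.5835, -0.2147, 0.1832]
tcp_rot: [1.0, 0.002, -0.0, -0.003]
contact_force: [-1.5, 5.1, 3.7]
opening: 0.332
time: 23.63
eef_pos: [0.6004, -0.2146, 0.187]
tcp_rot: [1.0, 0.002, -0.006, -0.003]
contact_force: [-10.3, 5.2, 7.8]
opening: 0.328
t 23.63 pos [ 0.6004 -0.2146  0.187 ] xang 0.25 row [-0.71  0.04  0.14] -0.01 q [-0.5   0.25  1.7   0.    1.2   1.06] F [-10.3   5.2   7.8] op 0.328
```

View pics/w18.png

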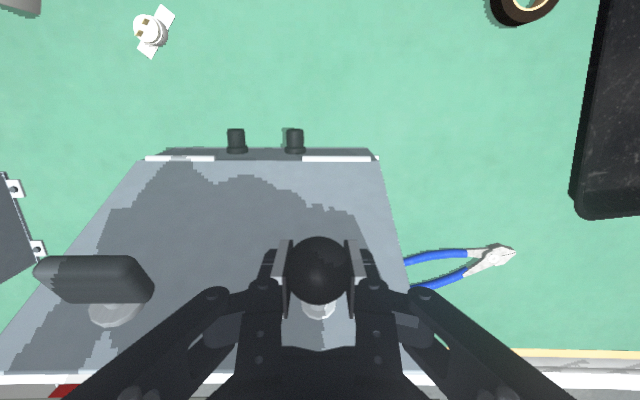

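View pics/s18.png

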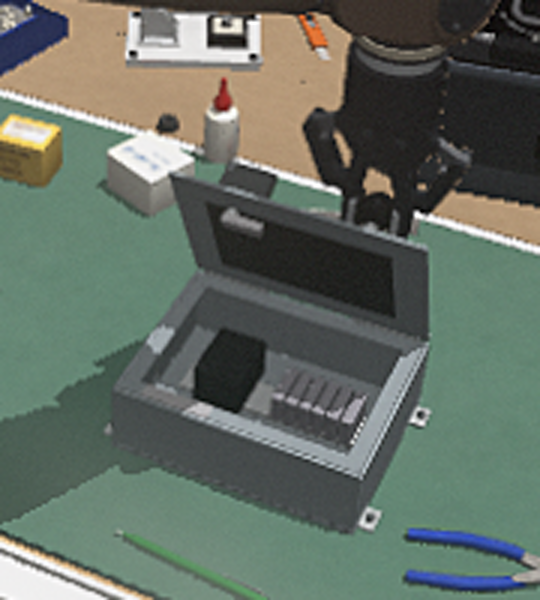

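The ball is holding at (319,270) and the panel is at about 65°. I'll add some margin.

```bash
python3 -m creep '[0.08,0,-0.03,0, 0.16,0,-0.05,0, 0.24,0,-0.07,0, 0.32,0,-0.09,0, 0.4,0,-0.1,0, 0.48,0,-0.11,0, 0.56,0,-0.12,0, 0.64,0,-0.12,0, 0.72,0,-0.12,0, 0.8,0,-0.12,0, 0.8,0,-0.12,0]' 255 120
python3 - <<'E'
from h import *
goto(.5825,-.2157,.1836,.3)
im=imaging.read_camera("wrist");cv2.imwrite("pics/w19.png",im[:,:,::-1])
im=imaging.read_camera("scene");cv2.imwrite("pics/s19.png",cv2.resize(im[130:330,300:480,::-1],None,fx=3,fy=3,interpolation=2))
E
```

```text
time: 24.65
eef_pos: [0.6215, -0.2145, 0.19]
tcp_rot: [1.0, -0.001, -0.004, -0.003]
contact_force: [-7.3, 6.6, 6.5]
opening: 0.329
t 24.65 pos [ 0.6215 -0.2145  0.19  ] xang -0.14 row [-1.56  0.05  0.27] -0.09 q [-0.49  0.29  1.65  0.    1.21  1.08] F [-7.3  6.6  6.5] op 0.329
```

View pics/w19.png

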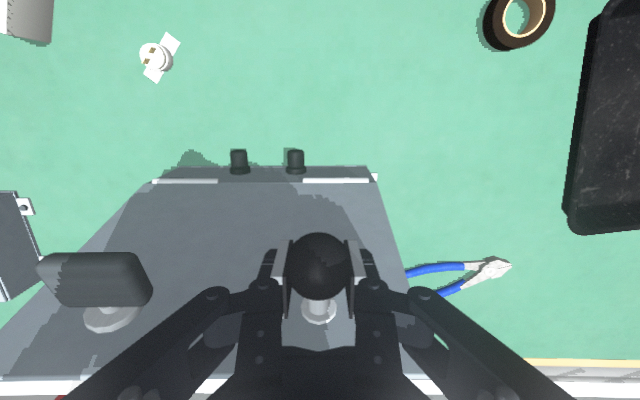

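View pics/s19.png

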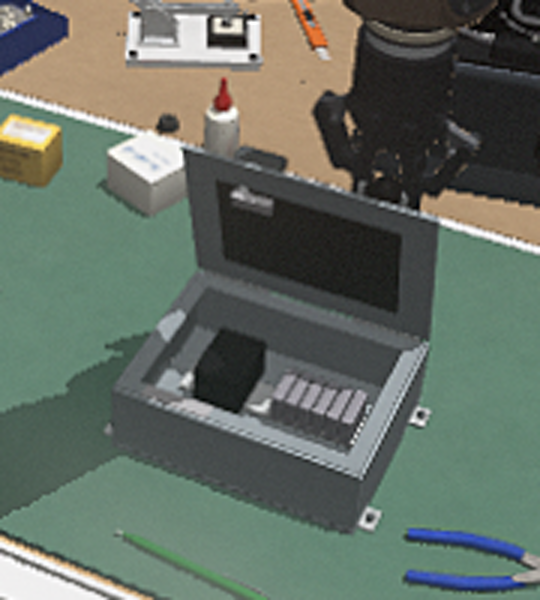

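The panel is at about 74° with the ball at (319,266). Releasing and backing straight up.

```bash
python3 -m creep '[0,0,0,0, 0,0,0,0, 0,0,0,0, 0,0,0,0, 0,0,0,0, 0,0,0,0, 0,0,0,0, 0.1,0,-0.4,0, 0.2,0,-1,0, 0.2,0,-1.8,0, 0.2,0,-2.8,0, 0.2,0,-3.8,0, 0.2,0,-4.6,0, 0.2,0,-5,0, 0.2,0,-5,0]' 0
python3 - <<'E'
from h import *
goto(.5825,-.2157,.1836,.3)
im=imaging.read_camera("scene");cv2.imwrite("pics/s20.png",cv2.resize(im[130:330,300:480,::-1],None,fx=3,fy=3,interpolation=2))
im=imaging.read_camera("wrist");cv2.imwrite("pics/w20.png",im[:,:,::-1])
i=imaging.camera_info("wrist");j=imaging.camera_info("scene")
for t in range(62,84,2):
  a=np.radians(t)
  B=np.array((.6275-.135*np.cos(a)+.036*np.sin(a),-.2157,.072+.135*np.sin(a)+.036*np.cos(a)))
  print(t,"ball wrist",proj(i,B)[0].round(1),"scene",proj(j,B)[0].round(1))
E
```

```text
time: 26.0
eef_pos: [0.6297, -0.2176, 0.3189]
tcp_rot: [1.0, 0.002, 0.003, 0.002]
contact_force: [-0.3, -0.6, 0.5]
opening: 0.998
t 26.0 pos [ 0.6297 -0.2176  0.3189] xang 0.2 row [-1.92 -0.1   5.4 ] -0.02 q [-0.48  0.21  1.51 -0.    1.42  1.08] F [-0.3 -0.6  0.5] op 0.998
62 ball wrist [317.1 225.3] scene [424.4 203.9]
64 ball wrist [317.1 221.1] scene [425.1 202.4]
66 ball wrist [317.1 216.8] scene [425.8 201. ]
68 ball wrist [317.1 212.2] scene [426.5 199.7]
70 ball wrist [317.1 207.5] scene [427.2 198.4]
72 ball wrist [317.1 202.7] scene [427.9 197.2]
74 ball wrist [317.2 197.7] scene [428.5 196.1]
76 ball wrist [317.2 192.6] scene [429.2 195. ]
78 ball wrist [317.2 187.3] scene [429.8 193.9]
80 ball wrist [317.2 182. ] scene [430.5 193. ]
82 ball wrist [317.2 176.5] scene [431.1 192. ]
```

View pics/s20.png

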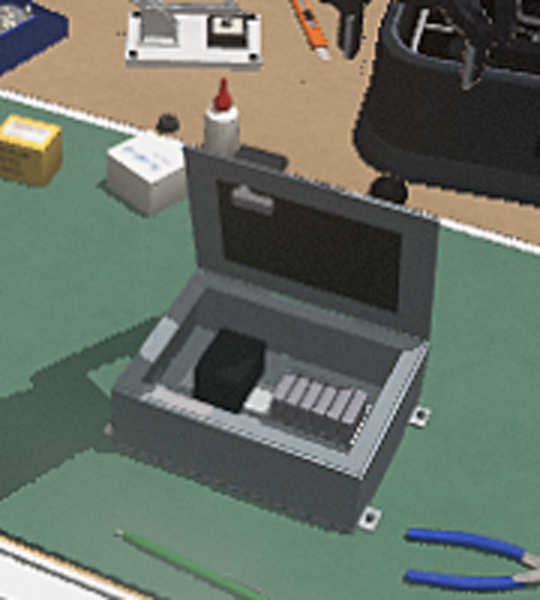

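View pics/w20.png

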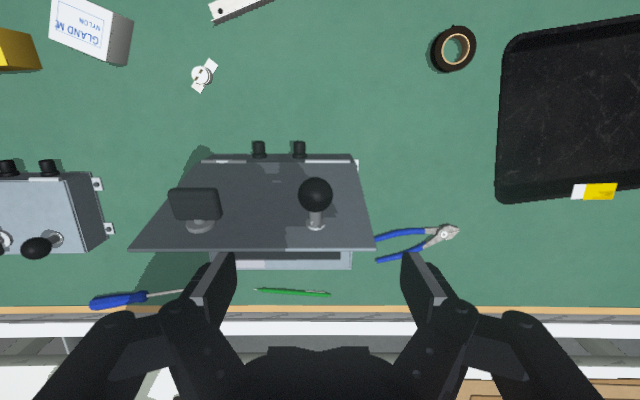

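The ball at (316,195) in the wrist picture puts the panel at about 75°. The wing at (193,203) lies parallel to the hinge, so it is still unlocked, and the gripper is clear. I'll hold for a moment and hand in.

```bash
python3 -m creep '[0,0,0,0, 0,0,0,0, 0,0,0,0, 0,0,0,0]'; python3 - <<'E'
from plant import ctrl, imaging
im=imaging.read_camera("wrist")
import cv2; print(abs(im.astype(int)-cv2.imread("pics/w20.png")[:,:,::-1])[150:250,120:380].mean())
print(ctrl.get_state()["contact_force"]); print(ctrl.sign_off())
E
```

```text
time: 26.43
eef_pos: [0.6281, -0.2168, 0.313]
tcp_rot: [1.0, 0.002, -0.001, -0.0]
contact_force: [0.0, 0.6, 0.7]
opening: 0.999
3.6736666666666666
[-1.05638712 -0.61247708  0.6922893 ]
the job is handed in; nothing more can be done
None
```

The larger box is open and handed in at about 26.5 s: I turned the wing a quarter turn counterclockwise, then swung the panel up by the ball knob to about 75°.

- **Slips:** the ball slid in the pads three times, at about 32°, 44° and 58°. Each time the panel stayed where it was, and I regripped the ball. The last two swings, at 120 N grip and slower, held best.
- **Panel:** in the last pictures it stands open at about 75° by the ball's position in the wrist view.
- **Fastener:** the wing lies parallel to the hinge, so it is still unlocked. I judged this by eye and did not measure the angle.
- **Gripper:** it is open and clear about 10 cm above the knob, with contact force around 1 N. The highest contact force I read between moves was about 13 N.
- **Stillness check:** comparing two pictures over the final half second was not conclusive. The arm itself was still settling by about 6 mm, so a small image difference was expected.
- **Calibration:** the scene and wrist cameras differed by about 2° on the panel angle.

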